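Wind the phone press down to its stop and back off a quarter turn

TASK

A phone with a freshly glued back lies in the sloping screw press. By the red handle on the handwheel, wind the press down (clockwise, looking down on the wheel) until it comes up hard against its stop, then back the wheel off a quarter turn so that the screw cannot jam, and let go. Leave the small things lying around the press where they are.

Things in the scene. Friction and masses are not known exactly. Their poses are not given: they have to be found in the camera images.
- press: Blue and aluminium screw press fixed to the bench, foot 215 x 130 mm, 0.34 m tall. Origin under it on the bench, z up, x to its rear, y to its left. Its spindle leans 30 degrees from vertical towards its front (-x). A 130 mm wide grey panel with a lamp bar at the rear, parallel to the spindle, overhangs the wheel: come in along the spindle.
- wheel_axis (a point): Fixed point on the wheel's axis, level with the red handle's middle. z points outward along the spindle, x up the slope, y to the press's left. The handle's middle circles it at 50 mm radius in the x-y plane. Rim, boss and hub end 24 to 28 mm below that plane. The rear panel and its lamp bar stand at x = 132 to 149 mm and end at z = +105 mm.
- crank (a point): Middle of the red revolving handle (round grip, 20 mm diameter, 52 mm long, parallel to the spindle, turning freely on its own pin) on the wheel's 111 mm black rim. Its free end is 27 mm beyond this point, its foot 25 mm before it. Pushing it round needs about 3 N; the wheel stays where it is left.
- wheel (a joint): Angle of the handwheel in rad; grows clockwise seen from outside along the spindle, which lowers the pressure plate 8 mm a turn. It starts one and a half to two and a half turns before the hard stop; the stop's place is not told, it is to be felt.
- screw_dish: Round grey metal dish, 65 mm across, 14 mm high, loose on the bench in front of the press, beside the battery. Origin under its centre.
- esd_brush: Black brush, 140 x 18 x 13 mm, loose, lying on the brown mat to the right of the press. Origin under its centre.
- battery_pack: Flat black phone battery, 79 x 46 x 5 mm, loose on the bench in front of the press. Origin under its centre.

How it is judged:
On the way:
1. the handwheel has been wound clockwise to its hard stop (within 7 degrees) (value of joint wheel above 15.88 rad), for 0.1 s.
At the end, for the whole second after the job is handed in: After the stop has been reached, the wheel stands still a quarter turn (90 degrees, give or take 25) back from the stop, and is released (value of joint wheel between 13.99 and 14.87 rad and velocity of joint wheel between -0.05 and 0.05 rad/s); the robot touches nothing.
It fails at once if the dish, the brush or the battery is shifted more than 30 mm (distance of any of screw_dish, esd_brush, battery_pack from where it was at the start of the episode above 0.03 m).
It also fails if it takes over 67 s, if anything falls off the work surface, if the arm or the gripper's body presses on something with over 40 N, if the wrist force passes 120 N, or if a joint passes its speed limit or range.

ROBOT

A 7-joint arm with a two-finger parallel gripper is mounted at the origin on a cart in front of the work surface, level with it; the furniture and walls round the work are solid. World frame = base frame: x ahead of the robot, y to its left, z up, the work surface at z = 0. Lengths are in m, angles in rad, forces in N, time in s.
With the tool pointing down it reaches from about 0.4 to 0.85 m from the base axis. Payload 10.4 kg.
Tool frame: the origin (TCP) lies on the centre line of the jaws, within the pads' length; the fingertips stand 8 mm ahead of it and the grasp point (between the pads) lies 11 mm behind it (r.finger_overhang is the distance from the TCP to the fingertips, in m); z points along the fingers, y is the line along which they close (so a half turn about z gives the same grasp; the last joint's range is limited). The gripper opens to 87 mm and grips with 3 to 60 N. Pads are 19 mm wide; open, the fingers measure 117 mm over their backs; the gripper's body (75 mm by 190 mm) begins 51 mm behind the grasp point.
Start: joints at [-1.364, 0.332, -0.065, 1.46, 0.022, 1.35, -0.088], TCP at [0.142, 0.609, 0.231] pointing down, gripper open.
Joint ranges: [-2.6, 2.6], [-0.5, 2.12], [-1.47, 1.34], [0.16, 2.42], [-1.27, 4.41], [0.06, 2.06], [-2.6, 2.6]. Speed limits (rad/s): [2.22, 2.22, 2.79, 2.79, 3.14, 3.14, 3.14].

INTERFACE

Orientations are given as a unit quaternion [x, y, z, w].
In Python, from bench import r, vision gives the robot as it stands.
- The arm moves only by the tool drive_tool, never from a script. Its argument "series" is a list of rows, each a list of 2 entries, a list of its own where there are three numbers: the shift along the world's x, y, z in cm, then the turn about the world's z in degrees. A call has exactly 10 rows; each row shifts and turns the commanded pose from where the row before left it; what a row does not reach is not made up. A row lasts 1/8 s, in which the tool goes at most 62.5 mm and 10.7 degrees, less where a joint would pass 70% of its speed; a pose out of reach is approached as far as the arm can. A call with a gripper value outside its range is refused whole. "hand" is the closure, from 0 (fully open) to 1 (shut), set as the call begins (left out, the last holds). The fingers move at their own pace and stop on an object; "newtons" is the grip in N (left out, the last holds). Time passes only in rows, so rows that do not move let the fingers close, or fill a call up. It gives the time, the measured TCP pose, the force, the opening and the grip force at its end, in the units of the state.
- r.read_state(): the state, without advancing time (a new reading comes with each control period).
- vision.camera(name): name is "scene" or "top" or "wrist"; returns a dict with "color" (400x640x3 uint8, red, green, blue), "intrinsics" (3x3 intrinsics, pixels), "R" (3x3) and "t" (3): a world point X has camera coordinates R X + t; the wrist camera has in their place "mount" (4x4, takes a point from camera to tool coordinates, whose origin is the TCP and whose axes are the flange's). Camera axes: x right, y down, z forward; pixel columns grow to the right and rows downward; lengths in m; the calibration is good to about 2 mm. A picture is of the moment at which its call begins: read the wrist's pose just before it. There is no depth.
- r.close_job(): hands the job in; it is judged then, once.
The state is a dict: "time": time; "joint_positions": joint angles; "joint_vel": joint speeds; "joint_torque": joint torques, N m; "ee_pos": TCP position; "eef_rot": TCP orientation; "ft_force": force on the tool from outside, world axes, zero at the start; "torque": the same for the moment, N m; "width": finger opening in m; "grip_force": force on a finger pad.
Only numpy, scipy, OpenCV 4.12 (cv2) and the standard library are available. Lean on these libraries where they do the work, as an engineer would, in place of code of your own. Each camera call takes 0.05 s, during which the arm holds its last target. There are 200 camera calls.

## Working session

There is one attempt and no reset: what is moved stays moved. The work goes in short steps, Python scripts to look and compute and a tool call to move; the robot and the scene stay as the last step left them, time stands still between calls to the robot, and variables do not carry over. Pictures are saved under pics/ and viewed, at most 10 in all, crops included, and the job is handed in when it is done.

Besides the shell and the picture viewer there is one more tool, called after ">>>" as name([rows], argument=value, ...), one row to a line, values as JSON. drive_tool: Moves the arm, as the interface text tells. Its arguments: {"type":"object","properties":{"series":{"type":"array"},"hand":{"type":"number"},"newtons":{"type":"number"}},"required":["series"]}

```bash
ls; mkdir -p pics; python3 - <<'E'
from bench import r, vision
import cv2,numpy as np
s=r.read_state();print({k:np.round(v,3) if not isinstance(v,dict) else v for k,v in s.items()})
ims=[]
for n in("scene","top"):
    c=vision.camera(n);cv2.imwrite(f"pics/{n}0.png",c["color"][:,:,::-1]);print(n,c["intrinsics"],c["R"],c["t"])
c=vision.camera("wrist");print(c["mount"],c["intrinsics"])
E
```

```text
pics
{'time': np.float64(0.0), 'joint_positions': array([-1.364,  0.333, -0.065,  1.461,  0.022,  1.35 , -0.089]), 'joint_vel': array([-0.001, -0.002, -0.001, -0.001,  0.   , -0.001,  0.001]), 'joint_torque': array([-1.0000e-03, -6.2325e+01,  2.4000e-02, -3.8990e+01, -6.1000e-02,
        4.0000e-02,  0.0000e+00]), 'ee_pos': array([0.142, 0.608, 0.23 ]), 'eef_rot': array([ 0.115,  0.993, -0.001, -0.   ]), 'ft_force': array([0.086, 0.215, 0.581]), 'torque': array([-0.012,  0.012, -0.024]), 'grip_force': np.float64(0.0), 'width': np.float64(0.087)}
scene [[439.35756733   0.         324.05174705]
 [  0.         439.35756733 197.17769699]
 [  0.           0.           1.        ]] [[ 0.71942852 -0.69455373 -0.00420834]
 [-0.29935514 -0.30459756 -0.90421614]
 [ 0.62674484  0.65177867 -0.42705441]] [-0.62733612  0.20768445  0.8009273 ]
top [[416.42291736   0.         310.28366496]
 [  0.         416.42291736 192.51966483]
 [  0.           0.           1.        ]] [[-0.01427666 -0.99963513 -0.02292994]
 [-0.98408398  0.01810956 -0.17677884]
 [ 0.17712959  0.02004118 -0.98398347]] [-0.30821256  0.58115871  1.14645759]
[[ 3.79923827e-04 -9.69668409e-01 -2.44423878e-01  6.74039083e-02]
 [ 9.99999927e-01  3.59009866e-04  1.30115250e-04  1.07406544e-04]
 [-3.84180638e-05 -2.44423910e-01  9.69668475e-01 -1.55248815e-01]
 [ 0.00000000e+00  0.00000000e+00  0.00000000e+00  1.00000000e+00]] [[331.4141066    0.         318.67646104]
 [  0.         331.4141066  204.04335531]
 [  0.           0.           1.        ]]
```

View pics/scene0.png

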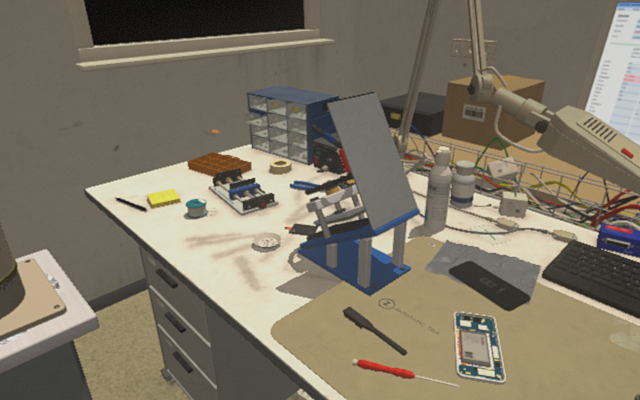

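View pics/top0.png

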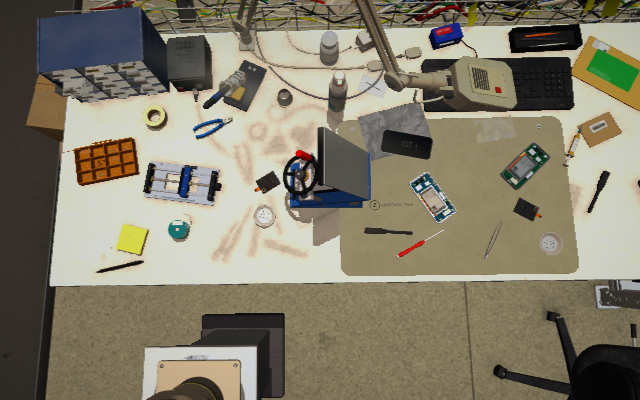

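The top view shows the press at about (330,180), with its wheel hub near (303,173) and the red handle near (303,155). The press front faces image left (+y). The scene view sees only the rear panel, at about (370,150).

```bash
cat > h.py <<'E'
from bench import r, vision
import cv2,numpy as np
from scipy.spatial.transform import Rotation as Ro
def cam(n):
    s=r.read_state();c=vision.camera(n);K=c["intrinsics"]
    if n=="wrist":
        T=np.eye(4);T[:3,:3]=Ro.from_quat(s["eef_rot"]).as_matrix();T[:3,3]=s["ee_pos"];W=T@c["mount"]
        R=W[:3,:3].T;t=-R@W[:3,3]
    else:R,t=c["R"],c["t"]
    return c["color"],K,R,t
def ray(px,K,R,t):
    d=R.T@np.linalg.solve(K,[px[0],px[1],1.]);return -R.T@t,d/np.linalg.norm(d)
def plane(px,z,K,R,t):
    o,d=ray(px,K,R,t);return o+d*(z-o[2])/d[2]
def proj(X,K,R,t):
    p=K@(R@np.asarray(X)+t);return p[:2]/p[2]
def cross(a,b):
    (o,d),(p,e)=a,b;s=np.linalg.lstsq(np.c_[d,-e],p-o,rcond=None)[0]
    A=o+s[0]*d;B=p+s[1]*e;return (A+B)/2,np.linalg.norm(A-B)
def blobs(im,lo,hi,amin=20):
    h=cv2.cvtColor(im,cv2.COLOR_RGB2HSV);h[...,0]=(h[...,0].astype(int)+20)%180
    m=cv2.inRange(h,lo,hi);n,l,st,ce=cv2.connectedComponentsWithStats(m)
    return m,[(st[i],ce[i]) for i in range(1,n) if st[i][4]>=amin]
RED=((10,140,90),(30,255,255));BLUE=((120,120,60),(145,255,255))
E
python3 - <<'E'
from h import *
im,K,R,t=cam("top")
c=im[110:220,250:390];cv2.imwrite("pics/c1.png",cv2.resize(c,None,fx=5,fy=5,interpolation=cv2.INTER_CUBIC)[:,:,::-1])
for s,ce in blobs(im,*RED)[1]:
    if 250<ce[0]<390 and 100<ce[1]<220: print("red",s,ce,plane(ce,.175,K,R,t))
print("hub",plane((303,173),.16,K,R,t))
for s,ce in blobs(im,*BLUE)[1]:print("blue",s,ce)
E
```

```text
red [296 150  16  10  95] [302.82105263 154.29473684] [ 0.65468834 -0.30225324  0.175     ]
hub [ 0.60821932 -0.3015971   0.16      ]
blue [432  23  31  20 303] [448.08910891  33.25742574]
blue [39 29  2 43 60] [39.28333333 49.15      ]
blue [80 48 12 11 42] [86.38095238 53.28571429]
blue [211  92  10   8  39] [215.97435897  95.48717949]
blue [193 119  29  11  64] [207.       122.921875]
blue [196 122  28  16  71] [210.22535211 130.47887324]
blue [368 153   2  47  80] [368.5875 173.1125]
blue [290 163   9  10  55] [294.43636364 166.54545455]
blue [180 167  11  30 182] [184.73626374 181.41208791]
blue [291 176   2  12  21] [291.42857143 180.85714286]
blue [290 191  75  16 697] [328.21664275 199.93687231]
```

View pics/c1.png

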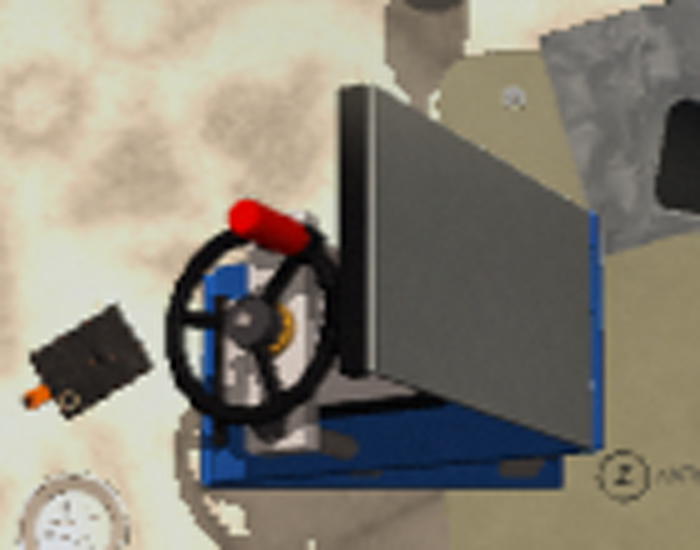

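The crop shows the rim at crop px x 167..342, y 222..425, with its centre near (255,323). The handle foot is near (305,240), up-left of the hub. The panel's front edge is at crop x≈340, y 88..375.

```bash
python3 - <<'E'
from h import *
np.set_printoptions(precision=4,suppress=True)
im,K,R,t=cam("top")
P=lambda u,v,z:plane((250+u/5-.4,110+v/5-.4),z,K,R,t)
rc=P(254.5,323,.149);print("rim c",rc,"axis",rc+.028*np.array([0,.5,.866]))
print("hub",P(250,320,.155))
print("foot corners",P(203,487,.0),P(563,487,.0),P(203,265,.01),P(600,213,.0),P(600,450,.0))
for z in(.33,.34):print("panel top",P(340,88,z),P(340,375,z),P(375,88,z))
print("handle free end",P(243,217,.20),"foot end",P(297,238,.165))
E
```

```text
rim c [ 0.6076 -0.2945  0.149 ] axis [ 0.6076 -0.2805  0.1732]
hub [ 0.6079 -0.2924  0.155 ]
foot corners [ 0.5421 -0.2564  0.    ] [ 0.5384 -0.4697  0.    ] [ 0.6754 -0.2578  0.01  ] [ 0.7055 -0.4981  0.    ] [ 0.5601 -0.4924 -0.    ]
panel top [ 0.6739 -0.3419  0.33  ] [ 0.5426 -0.3397  0.33  ] [ 0.6736 -0.3576  0.33  ]
panel top [ 0.6704 -0.3419  0.34  ] [ 0.5406 -0.3397  0.34  ] [ 0.6701 -0.3575  0.34  ]
handle free end [ 0.6514 -0.2915  0.2   ] foot end [ 0.6492 -0.318   0.165 ]
```

>>> drive_tool([
  [[4,-6,2],-10],
  [[4,-6,2],-10],
  [[4,-6,2],-10],
  [[4,-6,2],-10],
  [[4,-6,2],-10],
  [[4,-6,2],-10],
  [[4,-6,0],-10],
  [[4,-6,0],-7],
  [[4,-6,0],0],
  [[0,0,0],0],
], hand=1, newtons=20)

```text
time: 1.5
ee_pos: [0.4488, 0.1472, 0.3311]
eef_rot: [0.711, 0.703, 0.0, 0.0]
ft_force: [-1.3, 0.7, -0.2]
width: 0.0015
grip_force: 0.0
```

>>> drive_tool([
  [[2.5,-5,0],0],
  [[2.5,-5,0],0],
  [[2.5,-5,0],0],
  [[2.5,-5,0],0],
  [[2.5,-5,0],0],
  [[2.5,-5,0],0],
  [[2.5,-5,0],0],
  [[2.5,-5,0],0],
  [[0,-2,0],0],
  [[0,0,-2],0],
], hand=0.45)

```text
time: 2.75
ee_pos: [0.6468, -0.2703, 0.3108]
eef_rot: [0.709, 0.705, -0.0, 0.001]
ft_force: [0.5, -0.5, 0.2]
width: 0.0481
grip_force: 0.0
```

```bash
python3 - <<'E'
from h import *
np.set_printoptions(precision=4,suppress=True)
s=r.read_state();print(s["ee_pos"],s["eef_rot"],s["ft_force"],s["width"])
im,K,R,t=cam("wrist")
cv2.imwrite("pics/w1.png",im[:,:,::-1])
b=[(st.tolist(),ce) for st,ce in blobs(im,*RED)[1]];print(b)
A=np.array([.607,-.2805,.173]);X=np.array([-.015,-.866,.5]);Y=np.array([1,-.017,0]);Z=np.array([.008,.5,.866])
for f in(50,55,60):
    H=A+.05*(np.cos(np.radians(f))*X+np.sin(np.radians(f))*Y);print(f,proj(H+.027*Z,K,R,t),proj(H,K,R,t))
E
```

```text
[ 0.6468 -0.2703  0.3108] [ 0.7091  0.7051 -0.0003  0.0007] [ 0.4767 -0.4818  0.1568] 0.048147931270910875
[([305, 229, 24, 27, 537], array([316.2644, 242.1788]))]
50 [317.6561 237.4122] [317.5707 242.7275]
55 [320.9718 233.233 ] [320.5949 238.899 ]
60 [323.8836 228.8159] [323.2526 234.85  ]
```

View pics/w1.png

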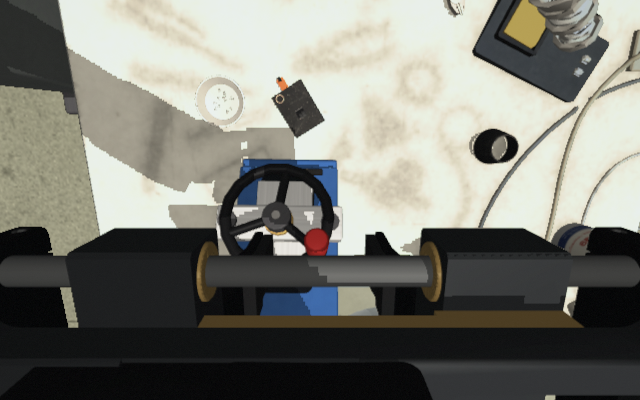

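The wrist view shows the red grip at (317,238) between the open fingers, which agrees with the model at about 50 degrees. Next I lower the fingers over it.

>>> drive_tool([
  [[-0.2,-2.4,0],0],
  [[0,0,-2],0],
  [[0,0,-2],0],
  [[0,0,-2],0],
  [[0,0,-2],0],
  [[0,0,-1.5],0],
  [[0,0,-1.5],0],
  [[0,0,-1],0],
  [[0,0,0],0],
  [[0,0,0],0],
])

```text
time: 4.05
ee_pos: [0.645, -0.2923, 0.1914]
eef_rot: [0.708, 0.706, 0.0, 0.0]
ft_force: [-0.2, 0.6, 0.5]
width: 0.048
grip_force: 0.0
```

```bash
cat > p.py <<'E'
from h import *
import sys
A=np.array([.607,-.2805,.173]);X=np.array([-.015,-.866,.5]);Y=np.array([1,-.017,0]);Z=np.array([.008,.5,.866])
def tcp(f):
    f=np.radians(f);G=A+.05*(np.cos(f)*X+np.sin(f)*Y)+.014*Z-[0,0,.011]
    G[1]=max(G[1],-.2945);return G
if __name__=="__main__":   # p.py phi_start phi... : row deltas in cm, error carried; first row starts from given pose or tcp(phi0)
    f=[float(x) for x in sys.argv[1:]];cur=tcp(f[0])*100;rows=[]
    s=r.read_state();print("offset now-model cm",np.round(s["ee_pos"]*100-cur,2),"w",s["width"],"F",np.round(s["ft_force"],1))
    for g in f[1:]:
        d=np.round(tcp(g)*100-cur,1);cur=cur+d;rows.append([[float(x) for x in d],0])
    for i in range(0,len(rows),10):print(rows[i:i+10])
E
python3 p.py 50 42 33 24 15 6 -4 -14 -24 -34 -44 -50 -55 -60
python3 p.py -60 -75 -90 -105 -120 -135 -150 -165 -180 -195 -210 -225 -240 -255 -270 -285 -296
```

```text
offset now-model cm [0.01 0.22 0.12] w 0.047995835516898226 F [-0.2  0.6  0.5]
[[[-0.5, 0.0, 0.3], 0], [[-0.6, 0.0, 0.2], 0], [[-0.7, 0.0, 0.2], 0], [[-0.8, 0.0, 0.1], 0], [[-0.7, 0.0, 0.1], 0], [[-0.9, 0.0, -0.0], 0], [[-0.9, 0.0, -0.1], 0], [[-0.8, 0.0, -0.1], 0], [[-0.7, 0.0, -0.2], 0], [[-0.7, 0.0, -0.3], 0]]
[[[-0.4, 0.0, -0.2], 0], [[-0.2, 0.0, -0.2], 0], [[-0.2, 0.0, -0.2], 0]]
offset now-model cm [8.16 0.21 0.48] w 0.047995835516898226 F [-0.2  0.6  0.5]
[[[-0.5, 1.1, -0.6], 0], [[-0.1, 1.1, -0.6], 0], [[0.2, 1.1, -0.7], 0], [[0.5, 1.0, -0.6], 0], [[0.8, 0.9, -0.5], 0], [[1.0, 0.7, -0.4], 0], [[1.2, 0.4, -0.3], 0], [[1.3, 0.1, -0.0], 0], [[1.3, -0.1, 0.0], 0], [[1.2, -0.5, 0.3], 0]]
[[[1.1, -0.7, 0.4], 0], [[0.7, -0.9, 0.5], 0], [[0.5, -1.1, 0.6], 0], [[0.2, -1.1, 0.7], 0], [[-0.2, -1.1, 0.6], 0], [[-0.4, -0.8, 0.4], 0]]
```

>>> drive_tool([
  [[0,-0.2,0],0],
  [[0,0,0],0],
  [[-0.5,0,0.3],0],
  [[-0.6,0,0.2],0],
  [[-0.7,0,0.2],0],
  [[-0.8,0,0.1],0],
  [[-0.7,0,0.1],0],
  [[-0.9,0,0],0],
  [[-0.9,0,-0.1],0],
  [[0,0,0],0],
], hand=0.71)

```text
time: 5.3
ee_pos: [0.5933, -0.2939, 0.1992]
eef_rot: [0.708, 0.706, 0.0, -0.0]
ft_force: [1.6, 0.6, 1.2]
width: 0.0254
grip_force: 0.6
```

```bash
python3 p.py -14; python3 - <<'E'
from h import *
im,K,R,t=cam("wrist");cv2.imwrite("pics/w2.png",im[100:350,120:520,::-1])
E
```

```text
offset now-model cm [-0.1   0.06  0.08] w 0.02542890238178164 F [1.6 0.6 1.2]
```

View pics/w2.png

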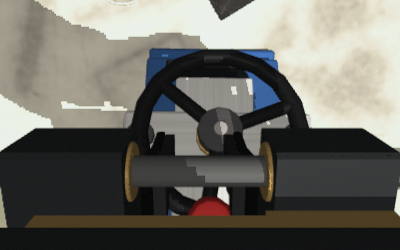

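The wheel is turning: the red grip at crop (210,205) is past the top, between the fingers.

>>> drive_tool([
  [[-0.8,0,-0.1],0],
  [[-0.7,0,-0.2],0],
  [[-0.7,0,-0.3],0],
  [[-0.4,0,-0.2],0],
  [[-0.2,0,-0.2],0],
  [[-0.2,0,-0.2],0],
  [[-0.1,0,0],0],
  [[0,0,0],0],
  [[0,0,0],0],
  [[0,0,0],0],
])

```text
time: 6.6
ee_pos: [0.5627, -0.2942, 0.1867]
eef_rot: [0.708, 0.706, -0.0, -0.0]
ft_force: [2.7, 0.4, -0.8]
width: 0.0248
grip_force: 1.6
```

>>> drive_tool([
  [[0,0,0],0],
  [[0,0,0],0],
  [[0,0,0],0],
  [[-0.2,0.5,-0.3],0],
  [[-0.2,0.6,-0.3],0],
  [[-0.1,1.1,-0.6],0],
  [[0.2,1.1,-0.7],0],
  [[0.5,1.0,-0.6],0],
  [[0.8,0.9,-0.5],0],
  [[0,0,0],0],
], hand=1, newtons=25)

```text
time: 7.85
ee_pos: [0.5732, -0.2401, 0.1555]
eef_rot: [0.707, 0.707, 0.0, -0.001]
ft_force: [0.3, 2.7, -4.1]
width: 0.0189
grip_force: 25.0
```

```bash
python3 p.py -135; python3 - <<'E'
from h import *
im,K,R,t=cam("wrist");cv2.imwrite("pics/w3.png",im[100:350,120:520,::-1])
E
```

```text
offset now-model cm [ 0.1   0.22 -0.09] w 0.018942483908839763 F [ 0.3  2.7 -4.1]
```

View pics/w3.png

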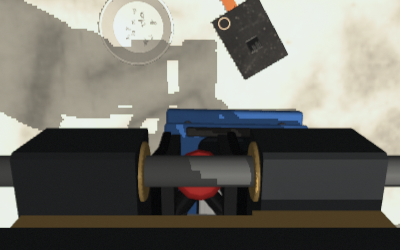

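>>> drive_tool([
  [[1.0,0.7,-0.4],0],
  [[1.2,0.4,-0.3],0],
  [[1.3,0.1,0],0],
  [[1.3,-0.1,0],0],
  [[1.2,-0.5,0.3],0],
  [[1.1,-0.7,0.4],0],
  [[0.7,-0.9,0.5],0],
  [[0.5,-1.1,0.6],0],
  [[0.2,-1.1,0.7],0],
  [[-0.2,-1.1,0.6],0],
])

```text
time: 9.15
ee_pos: [0.6548, -0.2848, 0.1804]
eef_rot: [0.708, 0.706, -0.0, -0.002]
ft_force: [-10.9, 8.4, 1.7]
width: 0.0191
grip_force: 25.0
```

```bash
python3 p.py 75 64 54 44 34 24 14 4 -6 -16 -26 -36 -46 -54 -60
```

```text
offset now-model cm [-0.04  0.07 -0.02] w 0.019067032089712915 F [-10.9   8.4   1.7]
[[[-0.3, -0.8, 0.4], 0], [[-0.5, -0.1, 0.4], 0], [[-0.6, 0.0, 0.4], 0], [[-0.7, 0.0, 0.2], 0], [[-0.7, 0.0, 0.2], 0], [[-0.9, 0.0, 0.2], 0], [[-0.8, 0.0, 0.0], 0], [[-0.9, 0.0, 0.0], 0], [[-0.9, 0.0, -0.0], 0], [[-0.8, 0.0, -0.2], 0]]
[[[-0.7, 0.0, -0.2], 0], [[-0.7, 0.0, -0.3], 0], [[-0.4, 0.0, -0.3], 0], [[-0.3, 0.0, -0.2], 0]]
```

>>> drive_tool([
  [[-0.2,-0.4,0.2],0],
  [[-0.3,-0.5,0.3],0],
  [[-0.3,0,0.2],0],
  [[0,0,0],0],
  [[0,0,0],0],
  [[0,0,0],0],
  [[0,0,0],0],
  [[0,0,0],0],
  [[0,0,0],0],
  [[0,0,0],0],
])

```text
time: 10.4
ee_pos: [0.648, -0.2966, 0.1875]
eef_rot: [0.709, 0.705, -0.001, 0.002]
ft_force: [4.1, -7.7, -8.1]
width: 0.0188
grip_force: 25.0
```

>>> drive_tool([
  [[0,0,0.1],0],
  [[0,0,0.1],0],
  [[-0.6,0,0.3],0],
  [[-0.7,0,0.2],0],
  [[-0.7,0,0.2],0],
  [[-0.9,0,0.2],0],
  [[-0.8,0,0],0],
  [[-0.9,0,0],0],
  [[-0.9,0,0],0],
  [[-0.8,0,-0.2],0],
], hand=0.71)

```text
time: 11.65
ee_pos: [0.5849, -0.2934, 0.1973]
eef_rot: [0.708, 0.706, 0.001, 0.0]
ft_force: [4.5, 5.1, 4.2]
width: 0.025
grip_force: 2.6
```

>>> drive_tool([
  [[-0.7,0,-0.2],0],
  [[-0.7,0,-0.3],0],
  [[-0.4,0,-0.3],0],
  [[-0.3,0,-0.2],0],
  [[-0.1,0,0],0],
  [[0,0,0],0],
  [[0,0,0],0],
  [[0,0,0],0],
  [[0,0,0],0],
  [[0,0,0],0],
])

```text
time: 12.9
ee_pos: [0.5626, -0.2943, 0.1867]
eef_rot: [0.708, 0.706, -0.0, -0.0]
ft_force: [2.4, -0.2, -0.2]
width: 0.0254
grip_force: 1.3
```

```bash
python3 p.py -60
```

```text
offset now-model cm [-0.08  0.02  0.01] w 0.02542455863636453 F [ 2.4 -0.2 -0.2]
```

>>> drive_tool([
  [[0,0,0],0],
  [[0,0,0],0],
  [[0,0,0],0],
  [[-0.2,0.5,-0.3],0],
  [[-0.2,0.6,-0.3],0],
  [[-0.1,1.1,-0.6],0],
  [[0.2,1.1,-0.7],0],
  [[0.5,1.0,-0.6],0],
  [[0,0,0],0],
  [[0,0,0],0],
], hand=1)

```text
time: 14.15
ee_pos: [0.5642, -0.2494, 0.1609]
eef_rot: [0.708, 0.706, 0.0, -0.002]
ft_force: [-4.5, 5.9, -1.9]
width: 0.0188
grip_force: 25.0
```

```bash
python3 p.py -120 -125 -130 -135 -140 -145 -150 -155 -160 -165 -170 -175 -180 -185 -190 -195 -200 -205 -210 -215 -220 -225 -230 -235 -240 -245 -250 -255 -260 -265 -270 -275 -280 -285 -290 -295 -300 | tr -d ' '
```

```text
offsetnow-modelcm[-0.0.17-0.07]w0.018766148276954903F[-4.55.9-1.9]
[[[0.2,0.3,-0.2],0],[[0.3,0.3,-0.2],0],[[0.3,0.3,-0.1],0],[[0.3,0.2,-0.2],0],[[0.4,0.3,-0.1],0],[[0.4,0.2,-0.1],0],[[0.3,0.1,-0.1],0],[[0.5,0.2,-0.1],0],[[0.4,0.1,-0.1],0],[[0.4,0.0,-0.0],0]]
[[[0.4,0.1,-0.0],0],[[0.5,-0.0,-0.1],0],[[0.4,-0.0,0.1],0],[[0.4,-0.1,-0.0],0],[[0.5,-0.1,0.0],0],[[0.4,-0.1,0.1],0],[[0.4,-0.2,0.1],0],[[0.4,-0.1,0.1],0],[[0.3,-0.2,0.1],0],[[0.4,-0.3,0.1],0]]
[[[0.3,-0.2,0.2],0],[[0.3,-0.3,0.1],0],[[0.2,-0.3,0.2],0],[[0.3,-0.3,0.2],0],[[0.2,-0.4,0.2],0],[[0.1,-0.3,0.2],0],[[0.1,-0.4,0.2],0],[[0.1,-0.4,0.2],0],[[0.1,-0.3,0.2],0],[[-0.0,-0.4,0.3],0]]
[[[-0.0,-0.4,0.2],0],[[-0.1,-0.4,0.2],0],[[-0.1,-0.3,0.2],0],[[-0.1,-0.4,0.2],0],[[-0.2,-0.3,0.2],0],[[-0.2,-0.2,0.2],0]]
```

>>> drive_tool([
  [[0.2,0.3,-0.2],0],
  [[0.3,0.3,-0.2],0],
  [[0.3,0.3,-0.1],0],
  [[0.3,0.2,-0.2],0],
  [[0.4,0.3,-0.1],0],
  [[0,0,0],0],
  [[0,0,0],0],
  [[0,0,0],0],
  [[0,0,0],0],
  [[0,0,0],0],
])

```text
time: 15.4
ee_pos: [0.5793, -0.2361, 0.1531]
eef_rot: [0.708, 0.706, 0.0, -0.001]
ft_force: [-2.1, 3.9, -4.2]
width: 0.019
grip_force: 25.0
```

>>> drive_tool([
  [[0.4,0.2,-0.1],0],
  [[0.3,0.1,-0.1],0],
  [[0.5,0.2,-0.1],0],
  [[0.4,0.1,-0.1],0],
  [[0.4,0,0],0],
  [[0.4,0.1,0],0],
  [[0,0,0],0],
  [[0,0,0],0],
  [[0,0,0],0],
  [[0,0,0],0],
])

```text
time: 16.65
ee_pos: [0.6036, -0.2294, 0.1491]
eef_rot: [0.708, 0.706, 0.0, -0.001]
ft_force: [1.1, 5.3, -13.6]
width: 0.0195
grip_force: 25.0
```

>>> drive_tool([
  [[0.5,0,0],0],
  [[0.4,0,0],0],
  [[0.4,-0.1,0],0],
  [[0.5,-0.1,0],0],
  [[0.4,-0.1,0],0],
  [[0.4,-0.2,0],0],
  [[0,0,0],0],
  [[0,0,0],0],
  [[0,0,0],0],
  [[0,0,0],0],
])

```text
time: 17.9
ee_pos: [0.6226, -0.2346, 0.151]
eef_rot: [0.709, 0.705, -0.003, -0.007]
ft_force: [-43.0, 19.4, 24.9]
width: 0.019
grip_force: 25.0
```

Winding stopped at about φ = -197°, with a 43 N reaction and 7 mm of the commanded motion not reached. I passed this spot freely on the previous turn, so this is the hard stop. Next I back off 90°.

```bash
python3 p.py -205 -198 -190 -180 -170 -160 -150 -140 -130 -119 -108 | tr -d ' '
```

```text
offsetnow-modelcm[-0.63-0.-0.05]w0.019007658286139248F[-43.19.424.9]
[[[-0.6,0.2,-0.1],0],[[-0.6,0.2,-0.1],0],[[-0.9,0.0,-0.0],0],[[-0.9,-0.0,0.0],0],[[-0.8,-0.2,0.1],0],[[-0.8,-0.3,0.2],0],[[-0.7,-0.4,0.3],0],[[-0.7,-0.5,0.3],0],[[-0.5,-0.7,0.4],0],[[-0.4,-0.8,0.4],0]]
```

>>> drive_tool([
  [[-0.6,0.2,-0.1],0],
  [[-0.6,0.2,-0.1],0],
  [[-0.9,0,0],0],
  [[-0.9,0,0],0],
  [[-0.8,-0.2,0.1],0],
  [[-0.8,-0.3,0.2],0],
  [[-0.7,-0.4,0.3],0],
  [[-0.7,-0.5,0.3],0],
  [[-0.5,-0.7,0.4],0],
  [[-0.4,-0.8,0.4],0],
])

```text
time: 19.15
ee_pos: [0.5605, -0.2584, 0.1656]
eef_rot: [0.708, 0.707, 0.001, -0.001]
ft_force: [-3.3, 13.0, 11.8]
width: 0.019
grip_force: 25.0
```

>>> drive_tool([
  [[0,0,0],0],
  [[0,0,0],0],
  [[0,0,0],0],
  [[0,0,0],0],
  [[0,0,0],0],
  [[0,0,0],0],
  [[0,0,0],0],
  [[0,0,0],0],
  [[0,0,0],0],
  [[0,0,0],0],
])

```text
time: 20.4
ee_pos: [0.56, -0.2596, 0.1663]
eef_rot: [0.708, 0.706, 0.001, -0.001]
ft_force: [-7.9, 10.2, 16.2]
width: 0.0191
grip_force: 25.0
```

```bash
python3 p.py -108
```

```text
offset now-model cm [ 0.02 -0.03 -0.01] w 0.019127735155179026 F [-7.9 10.2 16.2]
```

Position is right. Release with a slight opening, then lift straight up.

>>> drive_tool([
  [[0,0,0],0],
  [[0,0,0],0],
  [[0,0,0],0],
  [[0,0,0],0],
  [[0,0.3,0.5],0],
  [[0,0.5,1],0],
  [[0,1,2],0],
  [[0,1,2],0],
  [[0,1,3],0],
  [[0,1,3],0],
], hand=0.45)

```text
time: 21.65
ee_pos: [0.5609, -0.2111, 0.2822]
eef_rot: [0.708, 0.706, 0.0, 0.0]
ft_force: [0.3, 0.0, 0.0]
width: 0.0474
grip_force: 0.0
```

>>> drive_tool([
  [[0,1,2],0],
  [[0,1,2],0],
  [[0,1,0],0],
  [[0,1,0],0],
  [[0,0,0],0],
  [[0,0,0],0],
  [[0,0,0],0],
  [[0,0,0],0],
  [[0,0,0],0],
  [[0,0,0],0],
])

```text
time: 22.9
ee_pos: [0.5608, -0.1722, 0.3198]
eef_rot: [0.708, 0.706, 0.0, 0.0]
ft_force: [-1.0, 0.9, 0.0]
width: 0.0478
grip_force: 0.0
```

```bash
python3 - <<'E'
from h import *
im,K,R,t=cam("wrist");cv2.imwrite("pics/w4.png",im[:,:,::-1])
print([(s.tolist(),c) for s,c in blobs(im,*RED)[1]])
from p import A,X,Y,Z
for f in(-95,-108,-120):
    q=np.radians(f);print(f,proj(A+.05*(np.cos(q)*X+np.sin(q)*Y)+.027*Z,K,R,t))
E
```

```text
[([309, 287, 19, 8, 111], array([318.24324324, 289.76576577]))]
-95 [316.35365233 293.18091254]
-108 [318.90990968 281.07923426]
-120 [323.48962806 270.87999455]
```

View pics/w4.png

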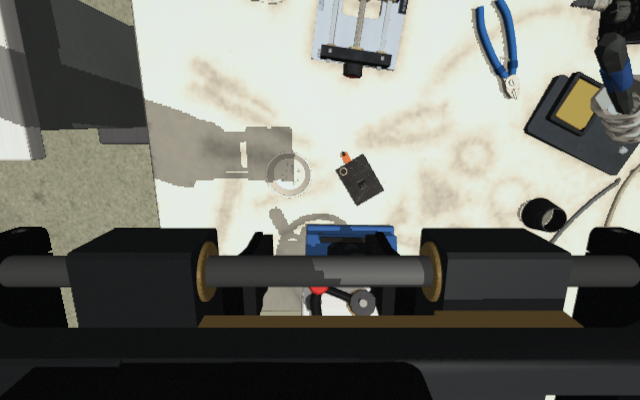

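The red grip shows at (318,290), partly hidden behind the gripper bar. Nothing loose has moved. I'll confirm the angle from the top camera, then hand in.

```bash
python3 - <<'E'
from h import *
from p import A,X,Y,Z
im,K,R,t=cam("top")
print([(s.tolist(),c) for s,c in blobs(im,*RED,8)[1] if 250<c[0]<390 and 100<c[1]<220])
for f in(50,-90,-108,-125):
    q=np.radians(f);print(f,proj(A+.05*(np.cos(q)*X+np.sin(q)*Y)+.003*Z,K,R,t))
E
```

```text
[([279, 186, 16, 9, 104], array([286.22115385, 189.75      ]))]
50 [304.64158035 156.23681576]
-90 [293.83269721 191.31779085]
-108 [288.84949806 190.92853567]
-125 [284.66780468 188.89820445]
```

```bash
python3 -c "
from bench import r
print(r.close_job())"
```

```text
the job is handed in; nothing more can be done
None
```

I wound the press to its hard stop (about 1.7 turns, with a 43 N reaction at the stop), backed the wheel off about 88° by camera and pose estimate, let go and moved clear, and handed the job in at about 23 s; no verdict came back.

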